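# Set the stroke of a dispensing valve

### The arm

A 6-joint arm with a two-finger parallel gripper is mounted at the origin on the work surface. World frame = base frame: x ahead of the robot, y to its left, z up, the work surface at z = 0. Lengths are in mm, angles in rad, forces in N, time in s.
With the tool pointing down it reaches from about 300 to 825 mm from the base axis. Payload 5.4 kg.
Tool frame: the origin (TCP) lies between the finger pads, 19 mm behind the fingertips; this is the grasp point; z points along the fingers, y is the line along which they close (so a half turn about z gives the same grasp; the last joint's range is limited). The gripper opens to 92 mm and grips with 3 to 60 N. Pads are 20 mm wide; open, the fingers measure 128 mm over their backs; the gripper's body (75 mm by 189 mm) begins 69 mm behind the grasp point.
Start: joints at [-1.361, 0.158, 1.597, -0, 1.386, -0.21], TCP at [234.333, -525.066, 233.301] pointing down, gripper open.
Joint ranges: [-2.91, 2.91], [-0.94, 2.29], [0.18, 2.7], [-1.29, 4.43], [0.17, 2.64], [-3, 3]. Speed limits (rad/s): [2.57, 2.57, 3.14, 3.14, 3.14, 3.14].

### API

Orientations are given as a unit quaternion [x, y, z, w].
In Python, from plant import ctrl, claw, capture, get_calibration, close_job, cut_out, landmark_of gives the robot as it stands. Calls block until the motion is done:
- ctrl.movep(position, orientation): joint-space move of the TCP to a pose.
- ctrl.move_straight(position, rotation=None, rate=150): straight line of the TCP; rotation=None keeps the orientation; rate is the mean speed in mm/s.
- ctrl.movej(angles): joint-space move.
- claw.open_gripper() and claw.gripper_close(squeeze=None): open the fingers fully, or close them until they stop; squeeze is the grip in N (None keeps the last).
- ctrl.wait(seconds).
- ctrl.ik(position, orientation): joint angles nearest the present ones, or None.
- ctrl.state(): the state.
- capture(name): name is "side" or "top"; returns the picture (480x640x3 uint8, red, green, blue); there is no depth.
- get_calibration(name): a dict with "vfov" (degrees; the focal length in pixels is half the picture's height over the tangent of half this angle, whatever the lens; pixels are square), "cx", "cy" (the principal point, pixels), "R" (3x3) and "t" (3): a world point X has camera coordinates R X + t. Camera axes: x right, y down, z forward; pixel columns grow to the right and rows downward; lengths in mm; the calibration is good to about 2 mm. A picture is of the moment at which its call begins. get_calibration takes no time and is no camera call.
A pose or a line that the arm cannot do raises ctrl.MotionError and nothing moves.
- close_job(): hands the job in; it is judged then, once.
Trained networks look in the newest picture that a camera, given by its name, has taken for a name from the list of things; names that differ only in an ending like _2 or _b are one class to them, and where a whole thing is asked for, a point or a joint stands for the part that bears it (a point fixed in the world has none). Each returns a list of dicts, best first, with "score" (0 to 1); they miss things now and then, are a little off and sometimes report something else, mostly with a low value. They report only what shows in the picture. A call takes as long as a camera call.
- cut_out(thing, camera): "pixels" (480x640 bool, what is visible of it) and "bbox" ([centre column, centre row, width, height] as shares, 0 to 1, of the picture: columns of its width, rows of its height, round what is visible of it).
- landmark_of(thing, camera): "xy" ([column, row] as shares, 0 to 1, of the picture: columns of its width, rows of its height: a listed point, or the origin of a listed thing).
The state is a dict: "time": time; "qpos": joint angles; "dq": joint speeds; "tau": joint torques, N m; "ee_pos": TCP position; "ee_rot": TCP orientation; "contact_force": force on the tool from outside, world axes, zero at the start; "moment": the same for the moment, N m; "grip_width": finger opening in mm; "finger_force": force on a finger pad.
Only numpy, scipy, OpenCV 4.12 (cv2) and the standard library are available. Lean on these libraries where they do the work, as an engineer would, in place of code of your own. Each camera call takes 0.05 s, during which the arm holds its last target. There are 200 camera calls.

### The job

Two blue dispensing valves stand on the bench; set the stroke of the one with the orange wing screw: turn that screw clockwise, regripping as needed, until it is firmly seated on its stop, then back it off a quarter turn. The job finishes while holding: stay there with the wing still gripped squarely between the two fingers and keep it still. Leave the black screw as it is set and do not push the other things on the bench about.

Things in the scene. Friction and masses are not known exactly. Their poses are not given: they have to be found in the camera images.
- valve_a: Fixed setup stand with the blue valve that carries the ORANGE screw. Origin on the bench under the valve's upright axis; place (left or right) and yaw vary. Grey base 120 x 90 x 12 (x -48 to +72), aluminium column 22 x 32, 122 high, 52 behind the axis (+x), clamp arm 76 to 100 high; valve body dia 38, up to 135. (sizes in mm)
- valve_a_dial (a point): Centre of the top of the dark grey dial plate (dia 72, 140 above the bench) under the orange wing; axes as valve_a. On the dial a red tick points to -x (screw seated), a green tick to -y (a quarter turn back); small white ticks every 30 degrees. (sizes in mm)
- valve_a_screw (a joint): Angle of the orange screw, rad: 0 seated on its hard stop, grows counter-clockwise seen from above (backing off), to 4.6 at most; starts at 1.8 to 4.2. At 0 the wing's white line points to the red tick, at 1.571 to the green. Friction about 0.06 N m, no spring: it stays where left; no axial travel.
- orange_wing_grip (a point): On the screw's axis inside the orange wing, 172 above the bench, at the height to grip (fingertips then 4 above the hub). Turns with the screw; at angle 0 its axes match valve_a. Wing: upright bar 44 long (x), 12 thick (y; pinch across it from above), 149 to 183 high, on a hub dia 26. White line on top marks the -x end. (sizes in mm)
- valve_b: Second stand and blue valve of the same build and sizes as valve_a, with a BLACK wing screw that is already set and must stay as it is. (sizes in mm)
- black_wing_tip (a point): Top of the pointer end of the black wing, 22 from its axis, 183 above the bench: shows whether the black screw has been turned. (sizes in mm)
- jig_plate: Loose orange jig plate with six holes, 130 x 220 x 10, lying at the far side of the bench. Origin centre of underside. Bystander. (sizes in mm)
- foam_block: Loose cream slab 110 x 160 x 28, left side. Origin centre of underside. Bystander. (sizes in mm)
- tip_jar: Loose jar with blue cap, dia 60, 75 high, far left. Origin centre of underside. Bystander. (sizes in mm)
- white_tray: Loose white open tray 200 x 140 x 40, right side, holding two amber cartridges. Origin centre of underside. Bystander. (sizes in mm)
- cartridge0: Loose amber cartridge, dia 24, 135 long, lying along its x in the white tray. Bystander. (sizes in mm)
- cartridge1: The second amber cartridge in the tray, same size. Bystander. (sizes in mm)
- screwdriver: Loose screwdriver lying on the right, near side. Bystander. (sizes in mm)
- pot: Loose white can, dia 48, 100 high, far right. Origin centre of underside. Bystander. (sizes in mm)

How it is judged (in metres and radians):
On the way:
1. the orange screw is turned fully home on its stop (value of joint valve_a_screw below 0.06 rad), for 0.2 s.
At the end, for the whole second after the job is handed in: Once seated (within 0.06 rad of the stop for 0.2 s), the orange screw stands 1.571 rad (within 0.15) back from its stop, still, and the fingers hold its wing: over 4 N on it, TCP within 22 mm of the grip point and 8 mm of the middle of its thickness (value of joint valve_a_screw between 1.421 and 1.721 rad and velocity of joint valve_a_screw between -0.05 and 0.05 rad/s and contact force between the fingers and valve_a_screw_c1 above 4 N and distance between the grasp point and orange_wing_grip below 0.022 m and y of the grasp point in the frame of orange_wing_grip between -0.008 and 0.008 m); the arm keeps its last pose, push and grip.
It fails at once if the black screw was turned or its wing pushed (pointer end moved more than 6 mm) (distance of black_wing_tip from where it was at the start of the episode above 0.006 m).
It fails at once if a loose thing on the bench was pushed more than 30 mm (distance of any of jig_plate, foam_block, tip_jar, white_tray, cartridge0, cartridge1, screwdriver, pot from where it was at the start of the episode above 0.03 m).
It also fails if it takes over 58 s, if anything falls off the work surface, if the arm or the gripper's body presses on something with over 40 N, if the wrist force passes 120 N, or if a joint passes its speed limit or range.

## Working session

There is one attempt and no reset: what is moved stays moved. The work goes in short steps, each a Python script; the robot and the scene stay as the last script left them, time stands still between calls to the robot, and variables do not carry over. Pictures are saved under pics/ and viewed, at most 10 in all, crops included, and the job is handed in when it is done.

```bash
mkdir -p pics; ls; python3 - <<'E'
from plant import *
import cv2,numpy as np
for c in("top","side"):
    im=capture(c);cv2.imwrite(f"pics/{c}0.png",im[:,:,::-1]);k=get_calibration(c);print(c,k)
    for n in("valve_a_dial","orange_wing_grip","black_wing_tip","valve_a"):
        print(n,[(round(d["score"],2),np.round(np.array(d["xy"])*[640,480],1)) for d in landmark_of(n,c)])
print(ctrl.state())
E
```

```text
pics
plant.py
top {'vfov': 47.02036520582046, 'cx': 322.47360381645063, 'cy': 236.7185435010339, 'R': array([[-0.00380514, -0.99998833, -0.00297826],
       [-0.99705884,  0.00402193, -0.07653428],
       [ 0.07654537,  0.00267828, -0.9970625 ]]), 't': array([  -3.09887018,  583.55359937, 1320.25699294])}
valve_a_dial [(0.63, array([412.4, 227.6]))]
orange_wing_grip [(0.56, array([489.2, 227.7])), (0.49, array([414.7, 227.4]))]
black_wing_tip [(0.65, array([219.7, 264.1]))]
valve_a [(0.86, array([225.6, 258.5])), (0.71, array([400.8, 235.5]))]
side {'vfov': 50.1970588464653, 'cx': 310.99386941402673, 'cy': 239.81544377478644, 'R': array([[ 0.97086604, -0.23960512, -0.00291751],
       [-0.18221654, -0.73031443, -0.65836006],
       [ 0.15561574,  0.63971105, -0.7526975 ]]), 't': array([-566.56961497,  200.78056258, 1443.04983235])}
valve_a_dial [(0.69, array([332.6, 299. ]))]
orange_wing_grip [(0.5, array([334.2, 289.5]))]
black_wing_tip [(0.45, array([272.1, 184.9]))]
valve_a [(0.96, array([329.6, 327.7])), (0.65, array([277.1, 217.5]))]
{'time': 0.5, 'qpos': array([-1.36112718e+00,  1.58435363e-01,  1.59706971e+00,  2.78230970e-05,
        1.38619060e+00, -2.10078720e-01]), 'dq': array([ 0.00013389, -0.00059646, -0.0011123 , -0.00030887,  0.00259844,
       -0.00074481]), 'tau': array([-1.09574680e-04, -3.85224366e+01, -3.22067070e+01,  7.02523487e-02,
        3.15585290e-02, -3.38885400e-05]), 'ee_pos': array([ 234.32002615, -525.04094991,  233.24630159]), 'ee_rot': array([ 9.78057718e-01,  2.08334100e-01,  1.36855896e-05, -5.15047804e-05]), 'contact_force': array([ 0.68001511,  0.13681589, -0.49569349]), 'moment': array([ 0.00642668, -0.01170992,  0.00149655]), 'finger_force': 0.0, 'grip_width': 92.19728708998757}
```

```bash
python3 - <<'E'
import cv2
a=cv2.imread("pics/top0.png");c=cv2.resize(a[170:300,340:500],None,fx=5,fy=4.6*5/4.6)[:600]
cv2.imwrite("pics/topc.png",cv2.resize(a[175:291,345:500],None,fx=5,fy=5,interpolation=cv2.INTER_CUBIC))
E
```

```text
(no output)
```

View pics/top0.png

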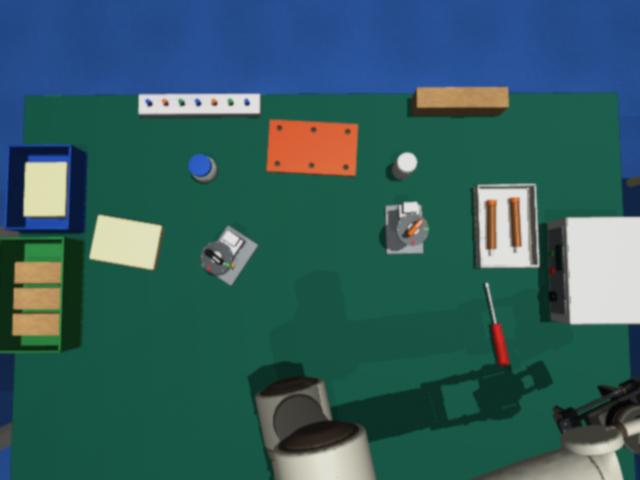

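View pics/topc.png

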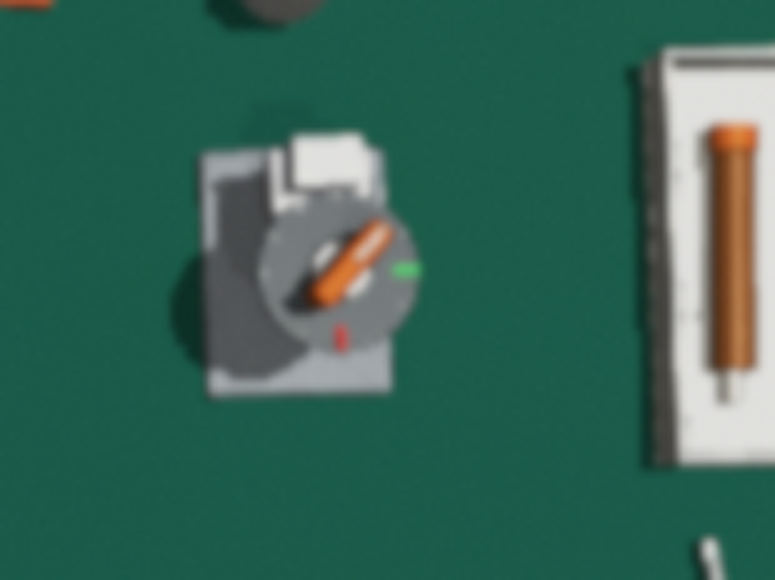

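View pics/side0.png

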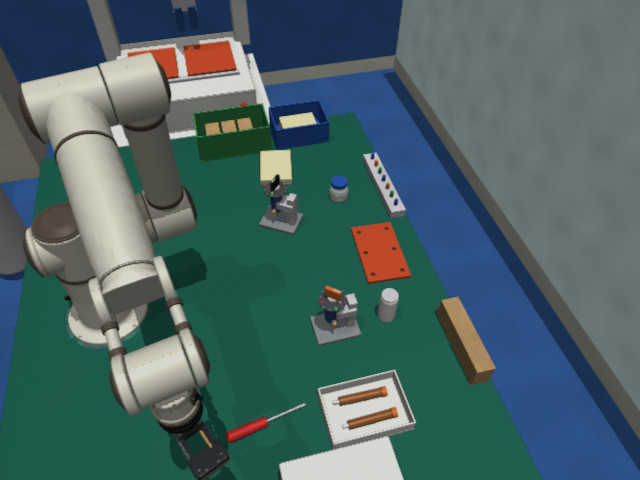

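The top view shows the orange valve at about (413,229). Its red tick points down the picture (-x) and its green tick right (-y). The white line points up-right, so the screw is at roughly 2.4 rad. The black valve is at (220,260), well clear.

```bash
cat > h.py <<'E'
import numpy as np,cv2
from plant import *
def ray(c,uv,z):
    k=get_calibration(c);f=240/np.tan(np.radians(k["vfov"])/2);R,t=np.array(k["R"]),np.array(k["t"])
    d=R.T@np.array([(uv[0]-k["cx"])/f,(uv[1]-k["cy"])/f,1]);o=-R.T@t
    return (o+d*(z-o[2])/d[2])[:2]
def proj(c,X):
    k=get_calibration(c);f=240/np.tan(np.radians(k["vfov"])/2);p=np.array(k["R"])@X+np.array(k["t"])
    return np.array([f*p[0]/p[2]+k["cx"],f*p[1]/p[2]+k["cy"]])
def look(im):
    """red, green tick points (z=140) and wing axis line (z=183) from a top picture"""
    a=im.astype(int);r,g,b=a[...,0],a[...,1],a[...,2];w=np.zeros(r.shape,bool);w[205:252,394:432]=1
    o={}
    for n,m,z in(("red",(r>110)&(g<100)&(b>g-15)&(r-g>45),140),("green",(g-r>50)&(g>130),140),("wing",(r-b>70)&(g-b>12),180)):
        v,u=np.nonzero(m&w)
        if len(u)<3: o[n]=None;continue
        P=np.array([ray("top",q,z) for q in zip(u+0.,v+0.)]);e=np.linalg.eigh(np.cov(P.T))[1][:,1]
        o[n]=(P.mean(0).round(1),len(u),round(float(np.degrees(np.arctan2(e[1],e[0]))),1))
    return o
E
python3 - <<'E'
from h import *
im=cv2.imread("pics/top0.png")[:,:,::-1]
print(look(im))
c=ray("top",(413.1-.4,229.4-.4),140);print("dial ellipse",c,"side dial",ray("side",(332.6,299),140),"side wing",ray("side",(334.2,289.5),172),"top lm",ray("top",(412.4,227.6),140),ray("top",(414.7,227.4),172))
P=lambda u,v,z:ray("top",(u/5+345-.4,v/5+175-.4),z)
a,b=P(388,226,183),P(320,300,183);print("wing ends",a,b,(a+b)/2,np.degrees(np.arctan2(*(a-b)[::-1])))
print("base",P(208,395,12),P(391,388,12),P(202,152,12))
for n in ("orange_wing_grip","valve_a_dial"):
  capture("top"); print(n,[(d["score"],np.array(d["bbox"])*[640,480,640,480]) for d in cut_out(n,"top")][:3])
E
```

```text
{'red': (array([ 560.8, -205.2]), 8, 178.9), 'green': (array([ 591.9, -235.7]), 10, 89.9), 'wing': (array([ 589.7, -202.9]), 96, 138.0)}
dial ellipse [ 590.89087781 -206.16496204] side dial [ 590.07508994 -203.96668435] side wing [ 594.8033526  -198.38807748] top lm [ 594.01600958 -205.54978881] [ 591.46217832 -205.37850655]
wing ends [ 606.74629087 -219.91630827] [ 575.01012304 -190.24982528] [ 590.87820695 -205.08306677] -43.06947541429861
base [ 542.29254621 -161.06633867] [ 545.36584153 -250.5970199 ] [ 662.04697798 -159.62630391]
orange_wing_grip [(0.71, array([202.176, 168.72 ,  32.   ,  29.616])), (0.53, array([415.936, 230.544,  19.072,  20.304]))]
valve_a_dial [(0.98, array([408.384, 229.824,  41.984,  58.992]))]
```

```bash
cat >> h.py <<'E'
from scipy.spatial.transform import Rotation as Ro
C=np.array([590.9,-205.5]);YAW=np.radians(1.2)
def quat(psi): return (Ro.from_euler("z",psi)*Ro.from_matrix(np.diag([1.,-1,-1]))).as_quat()
def psi(s=None):
    m=(Ro.from_quat((s or ctrl.state())["ee_rot"])).as_matrix();return np.arctan2(m[1,0],m[0,0])
def rep(tag=""):
    s=ctrl.state();print(tag,"t%.1f"%s["time"],"psi%.1f"%np.degrees(psi(s)),"p",s["ee_pos"].round(1),"F",np.round(s["contact_force"],1),"Mz%.3f"%s["moment"][2],"w%.1f ff%.1f"%(s["grip_width"],s["finger_force"]),"q6 %.2f"%s["qpos"][5]);return s
E
python3 - <<'E'
from h import *
print(np.degrees(psi()))
for d in (-223,-180,-133,-88,-43,0,47,90,137,180):
    q=ctrl.ik([*C,172],quat(np.radians(d)));print(d,None if q is None else np.round(q,2))
E
```

```text
24.05079043509889
-223 [-0.53  0.34  1.51 -0.    1.3  -1.35]
-180 [-0.53  0.34  1.51 -0.    1.3  -2.1 ]
-133 [-0.53  0.34  1.51 -0.    1.3  -2.92]
-88 [-0.53  0.34  1.51 -0.    1.3   2.58]
-43 [-0.53  0.34  1.51 -0.    1.3   1.79]
0 [-0.53  0.34  1.51 -0.    1.3   1.04]
47 [-0.53  0.34  1.51 -0.    1.3   0.22]
90 [-0.53  0.34  1.51 -0.    1.3  -0.53]
137 [-0.53  0.34  1.51 -0.    1.3  -1.35]
180 [-0.53  0.34  1.51 -0.    1.3  -2.1 ]
```

```bash
python3 - <<'E'
from h import *
p=ctrl.state()["ee_pos"]
ctrl.move_straight([p[0],p[1],300])
q=np.array(ctrl.state()["qpos"]);q[0]=-.53;ctrl.movej(list(q))
a=np.radians(137)
ctrl.movep([*C,290],quat(a));rep()
im=capture("side");cv2.imwrite("pics/s1.png",im[:,:,::-1])
ctrl.move_straight([*C,172],rate=100);rep("down")
im=capture("side");cv2.imwrite("pics/s2.png",cv2.resize(im[210:360,240:440,::-1],None,fx=4,fy=4))
claw.gripper_close(squeeze=20);rep("closed")
im=capture("side");cv2.imwrite("pics/s3.png",cv2.resize(im[210:360,240:440,::-1],None,fx=4,fy=4))
E
```

```text
t4.0 psi136.9 p [ 590.7 -205.9  290. ] F [ 0.   0.4 -0.3] Mz-0.027 w92.0 ff0.0 q6 -1.35
down t5.4 psi137.0 p [ 591.4 -205.8  173. ] F [ 0.2 -0.3 -0.2] Mz-0.001 w92.0 ff0.0 q6 -1.35
closed t6.7 psi137.0 p [ 592.1 -204.4  172. ] F [ 5.8  3.5 -1.2] Mz0.007 w12.2 ff20.0 q6 -1.35
```

View pics/s3.png

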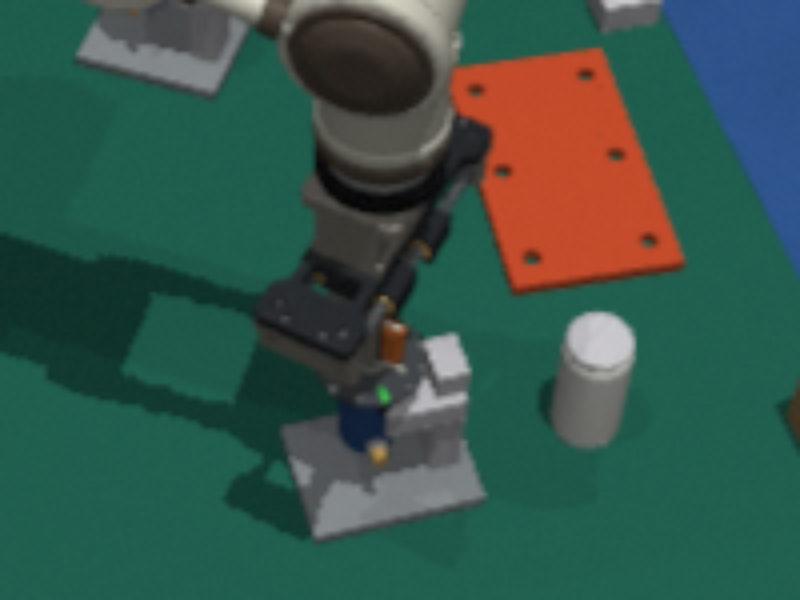

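The fingers hold the wing, with an opening of 12.2 mm. The arm was displaced about 1.5 mm on closing, so I'll correct the axis position and turn.

```bash
sed -i 's/^C=.*;YAW/C=np.array([592.0,-204.4]);YAW/' h.py; python3 - <<'E'
from h import *
ctrl.move_straight([*C,172],rate=30);rep()
for d in (115,92,70,48,28,16):
    ctrl.move_straight([*C,172],quat(np.radians(d)));rep(d)
E
```

```text
t7.0 psi137.0 p [ 592.2 -204.3  172. ] F [ 1.8  1.1 -1.3] Mz0.043 w11.6 ff20.0 q6 -1.35
115 t7.5 psi115.1 p [ 592.1 -204.4  172. ] F [ 2.   0.4 -0.7] Mz-0.069 w11.8 ff20.0 q6 -0.96
92 t8.1 psi92.2 p [ 591.9 -204.5  172. ] F [ 1.4 -0.4  0.6] Mz-0.068 w12.0 ff20.0 q6 -0.56
70 t8.6 psi70.2 p [ 591.7 -204.4  172. ] F [-1.  -0.   0.7] Mz-0.081 w11.9 ff20.0 q6 -0.18
48 t9.1 psi48.2 p [ 591.6 -204.3  172. ] F [-3.4  1.   3.1] Mz-0.044 w11.8 ff20.0 q6 0.20
28 t9.6 psi28.2 p [ 591.5 -204.2  172. ] F [-5.2  0.1  3.3] Mz-0.022 w11.9 ff20.0 q6 0.55
16 t10.0 psi16.2 p [ 591.5 -204.1  172. ] F [-5.8  1.8  4.2] Mz-0.072 w11.9 ff20.0 q6 0.76
```

```bash
sed -i 's/^C=.*;YAW/C=np.array([591.3,-204.2]);YAW/' h.py; python3 - <<'E'
from h import *
for d in np.arange(14,-12,-2):
    ctrl.move_straight([*C,172],quat(np.radians(d)));ctrl.wait(.1);s=rep(d)
    if abs(s["moment"][2])>0.4: break
ctrl.wait(.4);rep()
E
```

```text
14 t10.3 psi14.1 p [ 591.4 -204.1  172. ] F [-2.4  1.7  2.6] Mz-0.003 w11.7 ff20.0 q6 0.80
12 t10.7 psi12.1 p [ 591.4 -204.1  172. ] F [-1.9  2.7  2.8] Mz-0.020 w11.8 ff20.0 q6 0.83
10 t11.0 psi10.0 p [ 591.4 -204.1  172. ] F [-2.1  2.5  1.9] Mz-0.070 w11.9 ff20.0 q6 0.87
8 t11.4 psi8.0 p [ 591.4 -204.1  172. ] F [-2.1  4.1  1.7] Mz-0.077 w12.1 ff20.0 q6 0.90
6 t11.7 psi6.1 p [ 591.4 -204.   172. ] F [-1.   3.1  2.4] Mz-0.102 w11.7 ff20.0 q6 0.94
4 t12.1 psi4.0 p [ 591.4 -204.   172. ] F [-1.4  4.4  1.2] Mz-0.062 w12.2 ff20.0 q6 0.97
2 t12.4 psi2.0 p [ 591.3 -204.   172. ] F [-0.9  5.2  2. ] Mz-0.064 w11.9 ff20.0 q6 1.01
0 t12.8 psi0.1 p [ 591.3 -204.   172. ] F [-0.7  4.1  1.7] Mz0.327 w11.8 ff20.1 q6 1.04
-2 t13.1 psi-1.9 p [ 591.3 -204.   172. ] F [-1.4  5.4  1.8] Mz0.548 w12.4 ff20.6 q6 1.08
 t13.5 psi-1.9 p [ 591.3 -204.   172. ] F [-0.9  5.2  1.5] Mz0.456 w12.4 ff20.6 q6 1.08
```

The stop is at psi of about 1°, matching the valve's yaw: the moment jumped from -0.06 to +0.55 N m. I'll press it a little more firmly, then back off 90°.

```bash
python3 - <<'E'
from h import *
claw.gripper_close(squeeze=30);ctrl.move_straight([*C,172],quat(np.radians(-3.5)));ctrl.wait(.5);rep("seat")
C[1]=-203.9
for d in (1,20,42,65,85,91.5):
    ctrl.move_straight([*C,172],quat(np.radians(d)),rate=100);rep(d)
ctrl.wait(.5);rep()
im=capture("top");cv2.imwrite("pics/t4.png",cv2.resize(im[175:291,345:500,::-1],None,fx=5,fy=5,interpolation=cv2.INTER_CUBIC));print(look(im))
im=capture("side");cv2.imwrite("pics/s4.png",cv2.resize(im[250:350,270:400,::-1],None,fx=6,fy=6,interpolation=cv2.INTER_CUBIC))
E
```

```text
seat t14.5 psi-3.4 p [ 591.3 -204.1  172. ] F [-0.6  4.9  2.1] Mz0.811 w12.7 ff31.6 q6 1.10
1 t14.7 psi0.9 p [ 591.3 -204.   172. ] F [-0.7  4.5  1.8] Mz0.088 w11.9 ff30.0 q6 1.03
20 t15.2 psi19.8 p [ 591.4 -204.1  172. ] F [-1.2  2.2  0.8] Mz0.082 w11.8 ff30.0 q6 0.70
42 t15.8 psi41.8 p [ 591.4 -204.3  172. ] F [ 1.   1.  -0.3] Mz0.044 w11.8 ff30.0 q6 0.32
65 t16.3 psi64.8 p [ 591.6 -204.4  172. ] F [ 1.6  0.2 -1. ] Mz0.034 w12.0 ff30.0 q6 -0.09
85 t16.8 psi84.8 p [ 591.8 -204.4  172. ] F [ 3.5 -1.5 -2.5] Mz0.059 w11.7 ff30.0 q6 -0.43
91.5 t17.1 psi91.2 p [ 591.8 -204.4  172. ] F [ 4.5 -2.8 -3.6] Mz0.026 w11.9 ff30.0 q6 -0.55
 t17.6 psi91.2 p [ 591.8 -204.4  172. ] F [ 5.4 -2.3 -2.9] Mz0.082 w11.7 ff30.0 q6 -0.55
{'red': None, 'green': None, 'wing': None}
```

View pics/s4.png

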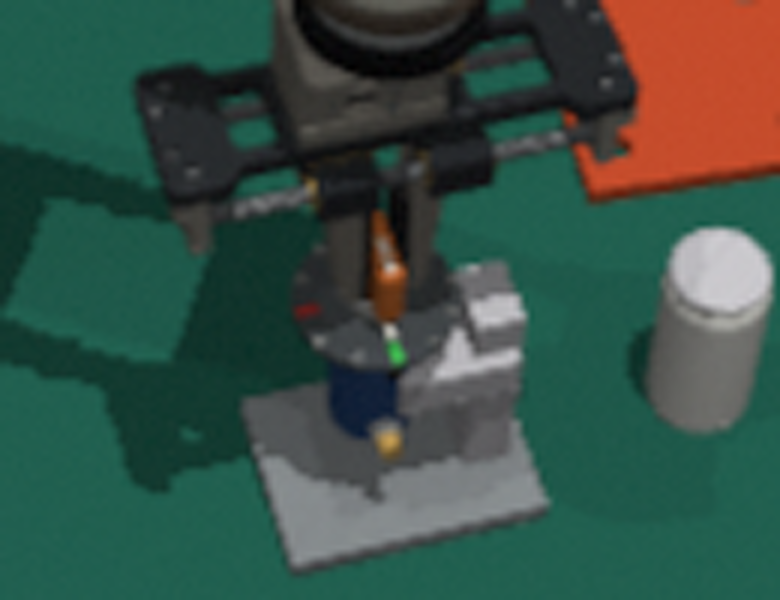

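View pics/t4.png

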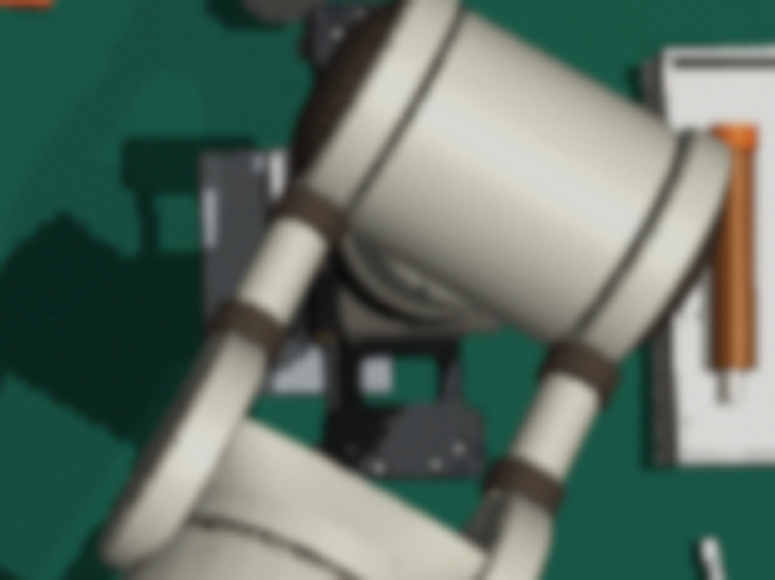

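In the side crop the wing sits between both fingers, with its white-marked end at (390,268) lined up with the green tick at (397,352). The top view is blocked by the arm. All readings are steady, so I'm handing in.

```bash
python3 - <<'E'
from h import *
rep();print(close_job())
E
```

```text
t17.7 psi91.2 p [ 591.8 -204.4  172.1] F [ 4.8 -2.  -3.6] Mz0.087 w12.0 ff30.0 q6 -0.55
the job is handed in; nothing more can be done
None
```

I turned the orange screw firmly onto its stop, backed it off a quarter turn to the green tick, and handed the job in with the wing still gripped at 30 N; no verdict came back.

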